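# Release the safety catch of a bench vacuum packer and open its lid

## Robot

A 6-joint arm with a two-finger parallel gripper is mounted at the origin on the work surface. World frame = base frame: x ahead of the robot, y to its left, z up, the work surface at z = 0. Lengths are in m, angles in rad, forces in N, time in s.
With the tool pointing down it reaches from about 0.375 to 0.9 m from the base axis. Payload 3.1 kg.
Tool frame: the origin (TCP) lies between the finger pads; the fingertips stand robot.tip_extent ahead of it and the grasp point (between the pads) lies 3 mm ahead of it (robot.tip_extent is the distance from the TCP to the fingertips, in m); z points along the fingers, x is the direction in which the jaws open and shut, and the axes are right-handed (so a half turn about z gives the same grasp; the last joint's range is limited). The gripper opens to 87 mm and grips with 3 to 60 N. Pads are 19 mm wide; open, the fingers measure 117 mm over their backs; the gripper's body (75 mm by 190 mm) begins 51 mm behind the grasp point.
Start: joints at [1.036, 0.527, 1.433, -0, 1.181, -0.178], TCP at [0.218, 0.586, 0.245] pointing down, gripper open.
Joint ranges: [-3.08, 3.08], [-0.75, 2.2], [0.22, 2.44], [-1.43, 4.57], [0, 2.65], [-2.85, 2.85]. Speed limits (rad/s): [2.79, 2.79, 3.14, 3.14, 3.14, 3.14].

## Interface

Orientations are given as a unit quaternion [x, y, z, w].
In Python, from rig import robot, cams gives the robot as it stands.
- The arm moves only by the tool carry_out, never from a script. Its argument "steps" is a list of rows, each a list of 3 entries, a list of its own where there are three numbers: the shift along the world's x, y, z in cm, then the turn about the world's z in degrees, then the closure, from 0 (fully open) to 1 (shut). In form: [[[dx, dy, dz], spin, fingers], ...]. A call has 1 to 10 rows; each row shifts and turns the pose as measured when the row begins; what a row does not reach is not made up. A row lasts 1/10 s, in which the tool goes at most 50 mm and 8.59 degrees, less where a joint would pass 70% of its speed; a pose out of reach is approached as far as the arm can. A call with a gripper value outside its range is refused whole. The fingers move at their own pace and stop on an object; "squeeze" is the grip in N (left out, the last holds). Time passes only in rows, so rows that do not move let the fingers close. It gives the time, the measured TCP pose, the force and the opening at its end, in the units of the state.
- robot.get_obs(): the state, without advancing time (a new reading comes with each control period).
- cams.camera(name): name is "scene" or "top"; returns a dict with "pixels" (384x512x3 uint8, red, green, blue), "fx", "fy", "cx", "cy" (pixels), "k1" (the pictures are not rectified: a ray, as slopes to the right and down, at radius r is drawn at 1 + k1 r^2 times it, then the intrinsics apply), "eye" and "rotation" of the camera in the world. Camera axes: x right, y up, looking along -z (the intrinsics and any distortion apply to the point x, -y, -z); pixel columns grow to the right and rows downward; lengths in m; the calibration is good to about 2 mm. A picture is of the moment at which its call begins. There is no depth.
- robot.hand_in(): hands the job in, once; it reports no verdict.
The state is a dict: "time": time; "q": joint angles; "joint_velocities": joint speeds; "joint_torque": joint torques, N m; "position": TCP position; "tool_rot": TCP orientation; "ft_force": force on the tool from outside, world axes, zero at the start; "moment": the same for the moment, N m; "grip_width": finger opening in m.
Only numpy, scipy, OpenCV 4.12 (cv2) and the standard library are available. Lean on these libraries where they do the work, as an engineer would, in place of code of your own. Each camera call takes 0.05 s, during which the arm holds its last target. There are 200 camera calls.

## Task

The vacuum packer on the bench is parked with its steel lid ajar, held by a sprung safety catch that hides under the raised front edge. Reach under the front edge, feel along for the catch's tab, push it gently aside to the left (as you face the machine) and, keeping it aside, lift the lid past it; then raise the lid until it slopes by at least 35 degrees and leave it standing open. Do not force the lid or the catch (never more than 30 N) and do not disturb the things on the bench.

Things in the scene. Friction and masses are not known exactly. Their poses are not given: they have to be found in the camera images.
- packer: Steel bench vacuum packer, fixed (sizes in mm). Origin on the bench under it; its front (control panel, lid opening) faces its own -x, left (as you face it) is +y, z up. Case 340 wide (y), x -131 (front panel) to +155, deck top z 140. Lid 340 wide, hinged at the rear; parked ajar, its front edge is at x -205 (outer face), lower edge z 147, with free air below it down to the bench.
- lid: Steel lid with a sight glass; origin at the lowest point of its front edge, mid width; x to the rear in the lid's plane, y along the edge to the left, z up. The edge is a rounded rubber-edged hem, 8 diameter, 340 long, its axis 4 above the origin; the skirt above it is 66 high and hides the catch from above. Parked 0.08 to 0.09 rad off level (front up). Full opening: 0.83 rad off level.
- deck_lip (a point): Middle of the front end of the deck's lip, top corner (packer x -143.5, z 140); the lip is 8 thick, full width. The catch's nose hooks under it with about 8 of play: an unreleased lid stops dead after 10 of lift. The lid's hinge axis is parallel to packer y at packer x +140, z 150, 341 from the hem. Stiff balanced hinge: the lid stays where left and takes 2 to 5 N at the edge to raise.
- catch_mid (a point): The catch (not measured) is a small steel bell-crank on an upright pivot (hub 12 diameter) hung from a rail under the lid; it rides with the lid. This point is the lower end of its pivot if clamped mid-rail: 37 behind the hem's axis, 26 below the lid edge. Really it sits anywhere from 65 left to 65 right (y) of here, different each time.
- tab_right (a point): Where the free end of the catch's tab is at the right-most place of the catch (82 right of mid, 12 behind the hem's axis, 26 below the edge). The tab, 30 long, 4 thick, points from the pivot forward and 35 degrees to the right (-y) and hangs down from edge height to this level. Search from right of here towards +y; deeper than 28 behind the hem a finger meets the hub.
- tab_left (a point): The same end of the tab at the left-most place of the catch (48 left of mid). Pushing the tab to the left (+y) turns it against its spring, 2 to 6 N; the nose is free of the lip after about 21 mm of push, the hard stop comes after about 28. Let go, it springs back: hold it aside until the lid is up 0.09 rad (30 at the edge), then no longer.
- cutter_big: Steel pastry ring, 90 diameter, 45 high, standing on the bench; origin at its underside. Bystander.
- cutter_small: Steel pastry ring, 64 diameter, 40 high; origin at its underside. Bystander.
- tub_lid: White round tub lid, 170 diameter, 10 high, lying flat; origin at its underside. Bystander.
- spray: White spray bottle with blue head, 72 diameter, 192 high; origin at its underside. Bystander.
- towel_roll: Blue paper towel roll standing upright, 120 diameter, 235 high; origin at its underside. Bystander.
- rolling_pin: Wooden rolling pin lying down, 460 long along its own x, 60 diameter; origin under its middle, on the bench. Bystander.
- tub: Clear open plastic tub, 170 x 120, 85 high; origin at its underside. Bystander.

How it is judged:
On the way:
1. the lid is lifted past its catch (angle between lid's own z axis and vertical above 0.21 rad), for 0.1 s.
At the end, for the whole second after the job is handed in: The lid stands still, sloping by more than 33 degrees (0.58 rad) from level, let go (angle between lid's own z axis and vertical above 0.58 rad and linear speed of lid below 0.02 m/s); the robot touches nothing.
It fails at once if the lid, the catch or the machine is pushed with more than 30 N (contact force between any of the fingers, the arm and packer above 30 N).
It fails at once if a bystander is moved by more than 20 mm or tipped (distance of any of cutter_big, cutter_small, tub_lid, spray, towel_roll, rolling_pin, tub from where it was at the start of the episode above 0.02 m or angle between any of spray, towel_roll's own z axis and vertical above 0.3 rad).
It also fails if it takes over 61 s, if anything falls off the work surface, if the arm or the gripper's body presses on something with over 40 N, if the wrist force passes 120 N, or if a joint passes its speed limit or range.

## Working session

There is one attempt and no reset: what is moved stays moved. The work goes in short steps, Python scripts to look and compute and a tool call to move; the robot and the scene stay as the last step left them, time stands still between calls to the robot, and variables do not carry over. Pictures are saved under pics/ and viewed, about 8 in all and at most 12, crops included, and the job is handed in when it is done.

Besides the shell and the picture viewer there is one more tool, called after "Emit:" in YAML: its name, and indented under it one key for each argument. carry_out: Moves the arm, as the interface text tells. Its arguments: {"type":"object","properties":{"steps":{"type":"array"},"squeeze":{"type":"number"}},"required":["steps"]}

```bash
mkdir -p pics; ls; cat > h.py <<'E'
import numpy as np, cv2
from rig import robot, cams
def K(c): return np.array([[c['fx'],0,c['cx']],[0,c['fy'],c['cy']],[0,0,1.]])
def ray(c,u,v):
    p=cv2.undistortPoints(np.array([[[u,v]]],float),K(c),np.array([c['k1'],0,0,0.]))[0,0]
    R=np.array(c['rotation']).reshape(3,3) if np.size(c['rotation'])==9 else None
    if R is None:
        from scipy.spatial.transform import Rotation as Ro; R=Ro.from_quat(c['rotation']).as_matrix()
    return np.array(c['eye']),R@np.array([p[0],-p[1],-1.])
def onz(c,u,v,z):
    e,d=ray(c,u,v); return e+d*(z-e[2])/d[2]
def proj(c,P):
    from scipy.spatial.transform import Rotation as Ro
    R=np.array(c['rotation']); R=R if R.size==9 else Ro.from_quat(R).as_matrix(); R=R.reshape(3,3)
    q=R.T@(np.array(P)-np.array(c['eye'])); s=np.array([q[0],-q[1]])/-q[2]
    s=s*(1+c['k1']*(s@s)); return c['fx']*s[0]+c['cx'],c['fy']*s[1]+c['cy']
E
python3 - <<'E'
from h import *
for n in('scene','top'):
    c=cams.camera(n); cv2.imwrite(f'pics/{n}0.png',cv2.resize(c['pixels'][:,:,::-1],(800,600)))
    print({k:v for k,v in c.items() if k!='pixels'})
print(robot.get_obs(),robot.tip_extent)
E
```

```text
pics
{'fx': 348.6058426832402, 'fy': 348.6058426832402, 'cx': 256.41347834075395, 'cy': 192.21930091653266, 'k1': -0.013316673086453812, 'eye': array([0.66230745, 0.68761394, 1.1098457 ]), 'rotation': array([0.02674958, 0.31252332, 0.94769471, 0.05906246])}
{'fx': 436.0104131741107, 'fy': 436.0104131741107, 'cx': 254.3208237674612, 'cy': 183.92375138609478, 'k1': -0.14886237122886667, 'eye': array([ 0.20206474, -0.06227203,  1.64539292]), 'rotation': array([ 0.08655149, -0.08294992, -0.68948471,  0.71431015])}
{'time': 0.1, 'q': array([ 1.03651070e+00,  5.28348251e-01,  1.43376001e+00, -5.14643836e-05,
        1.18139679e+00, -1.78483783e-01]), 'joint_velocities': array([ 0.00096944, -0.00266378, -0.00389032, -0.00096723,  0.00033632,
       -0.00063378]), 'joint_torque': array([ 3.09859588e-04, -4.40988457e+01, -1.77151805e+01,  6.35103229e-02,
        5.33804332e-02, -5.16734815e-05]), 'position': array([0.2173737 , 0.58532988, 0.24368928]), 'tool_rot': array([ 8.21073234e-01,  5.70822065e-01, -8.59647600e-04,  4.19394347e-04]), 'ft_force': array([-0.54090836, -0.27269302, -0.08131243]), 'moment': array([ 0.00390963,  0.03184091, -0.06866565]), 'grip_width': 0.08707049336877755} 0.022
```

View pics/scene0.png

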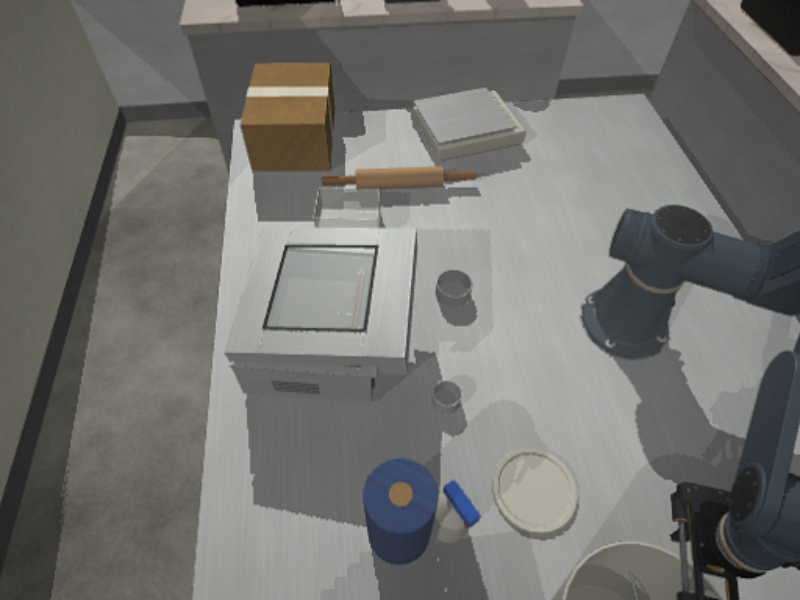

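View pics/top0.png

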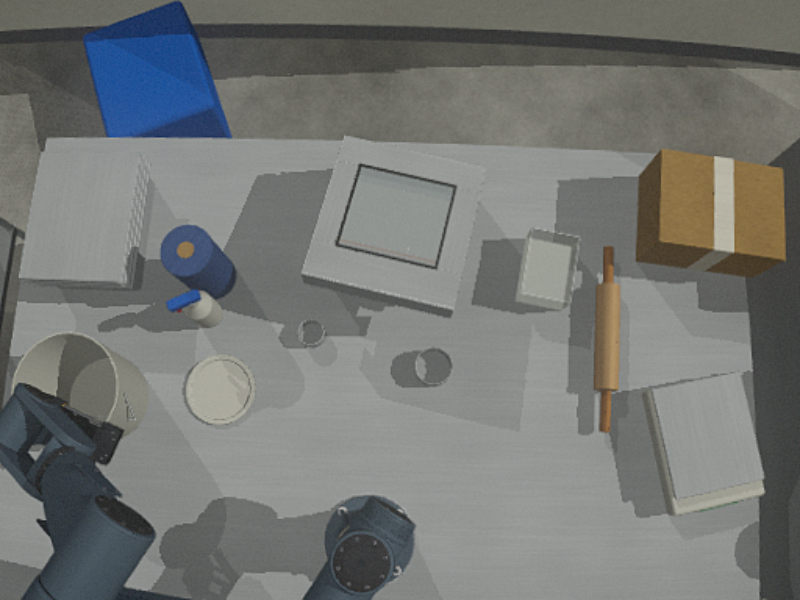

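```bash
python3 - <<'E'
from h import *
t=cams.camera('top');s=cams.camera('scene')
a=t['pixels'][75:215,180:325,::-1]; b=s['pixels'][135:265,135:275,::-1]
a=cv2.resize(a,(400,386),interpolation=cv2.INTER_CUBIC);b=cv2.resize(b,(400,371),interpolation=cv2.INTER_CUBIC)
o=np.zeros((390,800,3),np.uint8);o[:386,:400]=a;o[:371,400:]=b
cv2.imwrite('pics/crop.png',o)
k=.64
for n,u,v,z in[('LidFL',303,275,.215),('LidFR',452,312,.215),('RR',485,170,.19),('RL',345,137,.19),('smalltop',311,333,.04),('bigtop',433,367,.045),('tublid',220,390,.01),('spray base',208,318,.01),('roll top',186,250,.235)]:
    print(n,onz(t,u*k,v*k,z).round(3))
for n,u,v,z in[('LidFL',407,358,.147),('LidFR',416,230,.215),('RL',228,353,.19),('small',447,390,.04),('big',454,280,.045),('tublid',535,490,.01),('roll',400,493,.235),('spray',455,530,.01)]:
    print('S',n,onz(s,u*k,v*k,z).round(3))
E
```

```text
LidFL [0.573 0.158 0.215]
LidFR [ 0.502 -0.168  0.215]
RR [ 0.845 -0.241  0.19 ]
RL [0.917 0.087 0.19 ]
smalltop [0.476 0.156 0.04 ]
bigtop [ 0.404 -0.138  0.045]
tublid [0.332 0.373 0.01 ]
spray base [0.508 0.419 0.01 ]
roll top [0.616 0.418 0.235]
S LidFL [0.563 0.128 0.147]
S LidFR [ 0.505 -0.161  0.215]
S RL [0.914 0.1   0.19 ]
S small [0.476 0.156 0.04 ]
S big [ 0.405 -0.141  0.045]
S tublid [0.335 0.383 0.01 ]
S roll [0.617 0.423 0.235]
S spray [0.509 0.438 0.01 ]
```

View pics/crop.png

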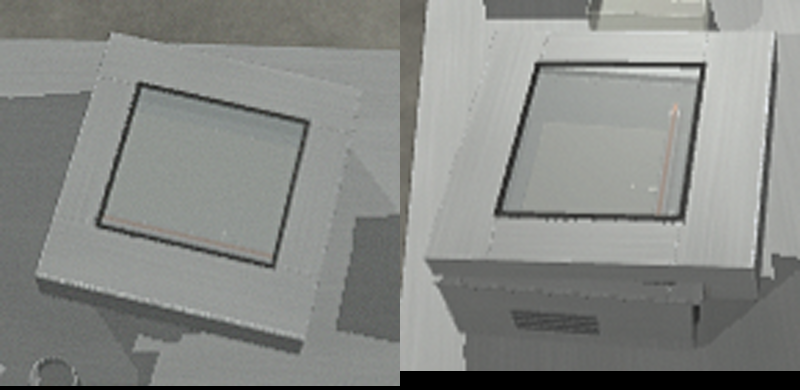

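Emit:
carry_out:
  steps:
    - [[1, -1, 2], -8, 1]
    - [[1, -1, 2], -8, 1]
    - [[1, -1, 2], -8, 1]
    - [[1, -1, 2], -8, 1]
    - [[1, -1, 2], -8, 1]
    - [[1, -1, 2], -8, 1]
    - [[1, -1, 2], -8, 1]
    - [[1, -1, 2], -8, 1]
    - [[1, -1, 2], -8, 1]
    - [[1, -1, 2], -8, 1]
  squeeze: 10

```text
time: 1.2
position: [0.3163, 0.4787, 0.444]
tool_rot: [0.993, -0.117, -0.008, 0.0]
ft_force: [1.0, 0.3, -0.9]
grip_width: 0.0151
```

```bash
cat >> h.py <<'E'
def st():
    from scipy.spatial.transform import Rotation as Ro
    o=robot.get_obs(); M=Ro.from_quat(o['tool_rot']).as_matrix(); z=M[:,2]
    print('t',round(o['time'],2),'p',o['position'].round(4),'q',o['q'].round(2),'toolz',z.round(3),'toolx',M[:,0].round(3),'tip',(o['position']+.022*z).round(4),'F',o['ft_force'].round(1),'M',o['moment'].round(2),'w',round(o['grip_width'],3))
E
python3 - <<'E'
from h import *
st()
t=cams.camera('top');f=lambda x,y,z:onz(t,180+x/2.759,75+y/2.759,z).round(4)
print(f(37,275,.217),f(302,341,.217),f(39,291,.148),f(303,352,.148))
E
```

```text
t 1.2 p [0.3163 0.4787 0.444 ] q [0.79 0.3  1.26 0.01 1.59 1.02] toolz [-0.017  0.002 -1.   ] toolx [ 0.972 -0.232 -0.017] tip [0.3159 0.4787 0.422 ] F [ 1.   0.3 -0.9] M [-0.09  0.04 -0.01] w 0.015
[0.5769 0.1595 0.217 ] [ 0.5055 -0.168   0.217 ] [0.5738 0.1662 0.148 ] [ 0.5059 -0.1747  0.148 ]
```

Emit:
carry_out:
  steps:
    - [[2, -4.5, 1], -8, 1]
    - [[2, -4.5, 1], -8, 1]
    - [[2, -4.5, 1], -8, 1]
    - [[2, -4.5, 1], -8, 1]
    - [[2, -4.5, 1], -8, 1]
    - [[2, -4.5, 1], -8, 1]
    - [[2, -4.5, 1], -8, 1]
    - [[2, -4.5, 1], -8, 1]
    - [[2, -4.5, 1], -8, 1]
    - [[2, -4.5, 1], -8, 1]

```text
time: 2.25
position: [0.5128, 0.0315, 0.5416]
tool_rot: [-0.678, 0.735, 0.006, 0.006]
ft_force: [0.6, 2.3, 0.0]
grip_width: 0.0003
```

Emit:
carry_out:
  steps:
    - [[5, -1, 0], -8, 1]
    - [[5, -1, 0], -3, 1]
    - [[5, -1, 0], 0, 1]
    - [[5, -1, 0], 0, 1]
    - [[5, -1, 0], 0, 1]
    - [[5, -1, 0], 0, 1]
    - [[5, -1, 0], 0, 1]
    - [[5, -1, 0], 0, 1]
    - [[5, -1, 0], 0, 1]
    - [[5, -1, 0], 0, 1]

```text
time: 3.25
position: [0.8781, -0.0612, 0.4508]
tool_rot: [-0.606, 0.795, -0.02, 0.038]
ft_force: [-0.0, -0.9, -0.2]
grip_width: 0.0008
```

```bash
python3 -c "
from h import *
st()"
```

```text
t 3.25 p [ 0.8781 -0.0612  0.4508] q [-0.21  0.87  0.22  0.04  1.97  1.65] toolz [ 0.084  0.015 -0.996] toolx [-0.264 -0.964 -0.037] tip [ 0.8799 -0.0609  0.4289] F [-0.  -0.9 -0.2] M [-0.04  0.26 -0.06] w 0.001
```

Emit:
carry_out:
  steps:
    - [[5, -1, 0], 0, 1]
    - [[5, -1, 0], 0, 1]
    - [[5, -1, 0], 0, 1]
    - [[5, -1, 0], 0, 1]
    - [[5, -1, 0], 0, 1]
    - [[5, -1, 3], 0, 1]
    - [[5, -1, 3], 0, 1]
    - [[5, -1, 3], 0, 1]
    - [[5, -1, 3], 0, 1]
    - [[5, -1, 3], 0, 1]

```text
time: 4.25
position: [0.9857, -0.1127, 0.407]
tool_rot: [-0.601, 0.777, -0.118, 0.146]
ft_force: [0.1, 0.2, 0.1]
grip_width: 0.0002
```

```bash
python3 -c "
from h import *
st()"
```

```text
t 4.25 p [ 0.9857 -0.1127  0.407 ] q [-0.25  0.94  0.22  0.08  1.61  1.59] toolz [ 0.369 -0.008 -0.929] toolx [-0.234 -0.969 -0.085] tip [ 0.9938 -0.1129  0.3865] F [0.1 0.2 0.1] M [-0.08  0.38  0.06] w 0.0
```

Emit:
carry_out:
  steps:
    - [[5, -1, 2], 0, 1]
    - [[5, -1, 2], 0, 1]
    - [[5, -1, 2], 0, 1]
    - [[5, -1, 2], 0, 1]
    - [[5, -1, 2], 0, 1]
    - [[5, -1, 2], 0, 1]
    - [[5, -1, 2], 0, 1]
    - [[5, -1, 2], 0, 1]
    - [[5, -1, 2], 0, 1]
    - [[5, -1, 2], 0, 1]

```text
time: 5.25
position: [1.0719, -0.1524, 0.4553]
tool_rot: [-0.569, 0.737, -0.246, 0.268]
ft_force: [0.3, -0.6, 0.2]
grip_width: 0.0004
```

```bash
python3 -c "
from h import *
st()"
```

```text
t 5.25 p [ 1.0719 -0.1524  0.4553] q [-0.28  0.95  0.22  0.14  1.24  1.55] toolz [ 0.676 -0.057 -0.735] toolx [-0.209 -0.971 -0.116] tip [ 1.0868 -0.1537  0.4391] F [ 0.3 -0.6  0.2] M [0.03 0.56 0.02] w 0.0
```

Emit:
carry_out:
  steps:
    - [[5, 0, 2], -1, 1]
    - [[5, 0, 2], -1, 1]
    - [[5, 0, 2], -1, 1]
    - [[5, 0, 2], -1, 1]
    - [[5, 0, 2], -1, 1]
    - [[5, 0, 2], -1, 1]
    - [[5, 0, 2], -1, 1]
    - [[5, 0, 2], -1, 1]

```text
time: 6.05
position: [1.1314, -0.1217, 0.4957]
tool_rot: [-0.484, 0.727, -0.351, 0.338]
ft_force: [-0.1, 0.1, -0.4]
grip_width: 0.0002
```

```bash
python3 -c "
from h import *
st()"
```

```text
t 6.05 p [ 1.1314 -0.1217  0.4957] q [-0.2   0.97  0.22 -0.02  0.93  1.77] toolz [ 0.83  -0.183 -0.526] toolx [-0.303 -0.941 -0.151] tip [ 1.1497 -0.1257  0.4841] F [-0.1  0.1 -0.4] M [ 0.08  0.64 -0.01] w 0.0
```

```bash
python3 - <<'E'
import numpy as np
from scipy.optimize import least_squares
D=[([.5283,1.4338,1.1814],(.2174,.5853,.2437)),([.3,1.26,1.59],(.3163,.4787,.444)),([.87,.22,1.97],(.8781,-.0612,.4508)),([.94,.22,1.61],(.9857,-.1127,.407)),([.95,.22,1.24],(1.0719,-.1524,.4553)),([.97,.22,.93],(1.1314,-.1217,.4957))]
def fk(p,q):
    h,l2,l3,L,a,o=p; s=np.cumsum(q); s1=s[1]+o
    return np.array([a+l2*np.sin(s[0])+l3*np.sin(s1)+L*np.sin(s[2]),h+l2*np.cos(s[0])+l3*np.cos(s1)+L*np.cos(s[2])])
f=lambda p:np.concatenate([fk(p,q)-[np.hypot(*x[:2]),x[2]] for q,x in D])
r=least_squares(f,[.35,.45,.45,.25,0,0]);p=r.x;print(p.round(3),abs(r.fun).max())
# feasibility
for R,z in((.54,.13),(.54,.17),(.50,.13),(.48,.13),(.62,.33)):
  for dip in(0,10,20,32,45):
    t=np.pi/2+np.radians(dip)
    g=least_squares(lambda v:fk(p,[v[0],v[1],t-v[0]-v[1]])-[R,z],[.1,1.9]);v=g.x
    print(R,z,dip,v.round(2),round(t-v[0]-v[1],2),'err',abs(g.fun).max().round(4))
E
```

```text
[0.267 0.591 0.408 0.281 0.007 0.278] 0.002878448517440624
0.54 0.13 0 [1.39 2.41] -2.23 err 0.0
0.54 0.13 10 [2.55 3.28] -4.08 err 0.0
0.54 0.13 20 [1.08 2.45] -1.6 err 0.0
0.54 0.13 32 [0.84 2.39] -1.1 err 0.0
0.54 0.13 45 [0.66 2.27] -0.57 err 0.0
0.54 0.17 0 [2.58 3.27] -4.29 err 0.0
0.54 0.17 10 [2.38 3.25] -3.88 err 0.0
0.54 0.17 20 [0.93 2.46] -1.47 err 0.0
0.54 0.17 32 [0.7  2.38] -0.95 err 0.0
0.54 0.17 45 [0.54 2.25] -0.43 err 0.0
0.5 0.13 0 [1.54 2.51] -2.48 err 0.0
0.5 0.13 10 [2.5  3.16] -3.92 err 0.0
0.5 0.13 20 [2.29 3.16] -3.53 err 0.0
0.5 0.13 32 [0.92 2.5 ] -1.29 err 0.0
0.5 0.13 45 [0.67 2.37] -0.69 err 0.0
0.48 0.13 0 [1.64 2.56] -2.63 err 0.0
0.48 0.13 10 [2.45 3.1 ] -3.8 err 0.0
0.48 0.13 20 [2.21 3.09] -3.38 err 0.0
0.48 0.13 32 [0.98 2.56] -1.41 err 0.0
0.48 0.13 45 [0.69 2.42] -0.76 err 0.0
0.62 0.33 0 [0.65 2.28] -1.36 err 0.0
0.62 0.33 10 [0.51 2.23] -1.0 err 0.0
0.62 0.33 20 [0.39 2.16] -0.63 err 0.0
0.62 0.33 32 [0.29 2.05] -0.21 err 0.0
0.62 0.33 45 [0.26 1.9 ] 0.2 err 0.0
```

Emit:
carry_out:
  steps:
    - [[-4, 0, 0], 6, 1]
    - [[-4, 0, 0], 6, 1]
    - [[-4, 0, 0], 6, 1]
    - [[-4, 0, 0], 6, 1]
    - [[-4, 0, 0], 6, 1]
    - [[-4, 0, 0], 6, 1]
    - [[-4, 0, 0], 6, 1]
    - [[-4, 0, 0], 0, 1]
    - [[-4, 0, 0], 0, 1]
    - [[-4, 0, 0], 0, 1]

```text
time: 7.05
position: [0.7378, -0.1176, 0.5036]
tool_rot: [0.711, -0.501, 0.222, -0.441]
ft_force: [-0.4, 0.2, -0.1]
grip_width: 0.0006
```

```bash
python3 -c "
from h import *
st()"
```

```text
t 7.05 p [ 0.7378 -0.1176  0.5036] q [-0.61  0.34  1.41  1.05  1.08  0.24] toolz [ 0.757  0.404 -0.513] toolx [ 0.399 -0.908 -0.126] tip [ 0.7545 -0.1087  0.4923] F [-0.4  0.2 -0.1] M [-0.32  0.57 -0.04] w 0.001
```

Emit:
carry_out:
  steps:
    - [[-3, -1, -1], 0, 1]
    - [[-3, -1, -1], 0, 1]
    - [[-3, -1, -1], 0, 1]
    - [[-3, -1, -2], 0, 1]
    - [[-3, -1, -2], 0, 1]
    - [[-3, -1, -2], -4, 1]
    - [[-2, -1, -2], -6, 1]
    - [[-2, -1, -2], -6, 1]
    - [[0, -1, -2], -6, 1]
    - [[0, -1, -2], -6, 1]

```text
time: 8.05
position: [0.5053, -0.2284, 0.354]
tool_rot: [-0.567, 0.655, -0.354, 0.352]
ft_force: [1.3, 0.3, 0.1]
grip_width: 0.0004
```

```bash
python3 -c "
from h import *
st()"
```

```text
t 8.05 p [ 0.5053 -0.2284  0.354 ] q [-1.02  0.2   2.15  1.56  0.78 -0.52] toolz [ 0.863 -0.064 -0.501] toolx [-0.109 -0.992 -0.061] tip [ 0.5243 -0.2298  0.3429] F [1.3 0.3 0.1] M [-0.01  0.62 -0.06] w 0.0
```

Emit:
carry_out:
  steps:
    - [[-0.2, 0.2, -3], -2, 1]
    - [[-0.2, 0.2, -3], -2, 1]
    - [[-0.2, 0.2, -3], -2, 1]
    - [[-0.2, 0.2, -3], -2, 1]
    - [[-0.2, 0.2, -3], 0, 1]
    - [[0, 0, -2], 0, 1]
    - [[0, 0, -2], 0, 1]
    - [[0, 0, 0], 0, 1]

```text
time: 8.85
position: [0.4967, -0.2285, 0.1679]
tool_rot: [-0.52, 0.689, -0.396, 0.315]
ft_force: [-0.3, 0.0, 0.3]
grip_width: 0.0002
```

```bash
python3 - <<'E'
from h import *
st()
t=cams.camera('top');s=cams.camera('scene')
a=t['pixels'][130:230,180:330,::-1]; b=s['pixels'][120:260,200:330,::-1]
a=cv2.resize(a,(400,267),interpolation=cv2.INTER_CUBIC);b=cv2.resize(b,(400,431),interpolation=cv2.INTER_CUBIC)
o=np.zeros((440,800,3),np.uint8);o[:267,:400]=a;o[:431,400:]=b
cv2.imwrite('pics/crop2.png',o)
E
```

```text
t 8.85 p [ 0.4967 -0.2285  0.1679] q [-0.95  0.77  2.4   2.46  1.08 -1.57] toolz [ 0.845 -0.218 -0.489] toolx [-0.261 -0.965 -0.022] tip [ 0.5153 -0.2333  0.1571] F [-0.3  0.   0.3] M [ 0.12  0.64 -0.03] w 0.0
```

View pics/crop2.png

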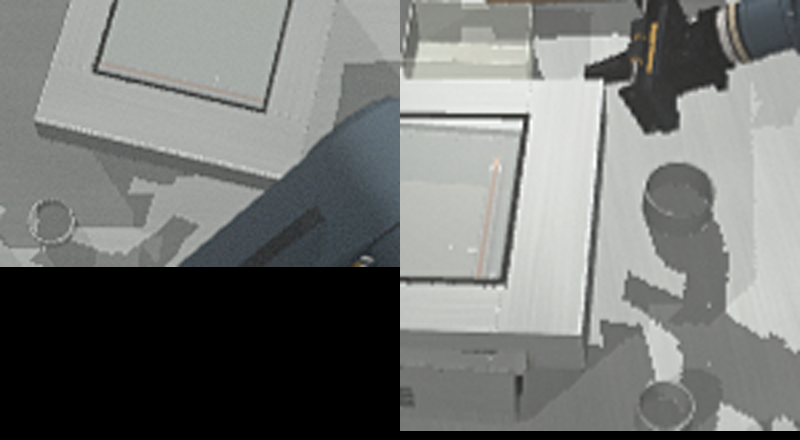

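Emit:
carry_out:
  steps:
    - [[-0.1, 0, -1.5], 0, 1]
    - [[-0.1, 0, -1.5], 0, 1]
    - [[0, 0, -1], 0, 1]
    - [[0, 0, 0], 0, 1]

```text
time: 9.35
position: [0.4976, -0.2314, 0.1394]
tool_rot: [-0.52, 0.682, -0.407, 0.315]
ft_force: [-0.6, 1.0, -0.5]
grip_width: 0.0007
```

```bash
cat >> h.py <<'E'
def ld(mid=(.541,-.005)):
    o=robot.get_obs(); d=o['position'][:2]-mid; F=o['ft_force']
    ex=np.array([.979,-.204]);ey=np.array([.204,.979])
    print('lat',(d@ey*1e3).round(1),'depth',(d@ex*1e3).round(1),'z',(o['position'][2]*1e3).round(1),'F lat,dep,z',(F[:2]@ey).round(1),(F[:2]@ex).round(1),F[2].round(1))
E
python3 -c "
from h import *
st();ld()"
```

```text
t 9.35 p [ 0.4976 -0.2314  0.1394] q [-0.95  0.9   2.4   2.49  1.2  -1.67] toolz [ 0.853 -0.226 -0.471] toolx [-0.26  -0.966 -0.006] tip [ 0.5163 -0.2364  0.129 ] F [-0.6  1.  -0.5] M [0.07 0.68 0.02] w 0.001
lat -230.5 depth 3.7 z 139.4 F lat,dep,z 0.8 -0.8 -0.5
```

Emit:
carry_out:
  steps:
    - [[-0.1, 0.5, -0.6], 0, 1]
    - [[-0.1, 0.5, -0.6], 0, 1]
    - [[0, 0.5, -0.3], 0, 1]
    - [[0, 0, 0], 0, 1]

```text
time: 9.75
position: [0.4968, -0.2168, 0.1299]
tool_rot: [-0.521, 0.678, -0.412, 0.315]
ft_force: [-0.1, 0.5, -0.2]
grip_width: 0.0001
```

```bash
python3 -c "
from h import *
st();ld()"
```

```text
t 9.75 p [ 0.4968 -0.2168  0.1299] q [-0.92  0.96  2.43  2.54  1.29 -1.73] toolz [ 0.857 -0.23  -0.462] toolx [-0.259 -0.966  0.001] tip [ 0.5157 -0.2218  0.1198] F [-0.1  0.5 -0.2] M [0.11 0.68 0.1 ] w 0.0
lat -216.3 depth -0.1 z 129.9 F lat,dep,z 0.5 -0.2 -0.2
```

Emit:
carry_out:
  steps:
    - [[0.4, 1.7, 0], 1, 1]
    - [[0.4, 1.7, 0], 1, 1]
    - [[0.4, 1.7, 0], 1, 1]
    - [[0.4, 1.7, 0], 1, 1]
    - [[0.4, 1.7, 0], 1, 1]
    - [[0, 0, 0], 0, 1]

```text
time: 10.35
position: [0.5253, -0.134, 0.1316]
tool_rot: [-0.55, 0.655, -0.398, 0.332]
ft_force: [-0.4, 1.3, -1.0]
grip_width: 0.0006
```

```bash
python3 -c "
from h import *
st();ld()"
```

```text
t 10.35 p [ 0.5253 -0.134   0.1316] q [-0.7   0.96  2.44  2.66  1.32 -1.71] toolz [ 0.872 -0.155 -0.464] toolx [-0.174 -0.985  0.003] tip [ 0.5445 -0.1374  0.1214] F [-0.4  1.3 -1. ] M [0.19 0.87 0.16] w 0.001
lat -129.5 depth 11.0 z 131.6 F lat,dep,z 1.2 -0.7 -1.0
```

Emit:
carry_out:
  steps:
    - [[-1, 0.2, 0], 0, 1]
    - [[-1, 0.2, 0], 0, 1]
    - [[-1, 0.2, 0], 0, 1]
    - [[-1, 0.2, 0], 0, 1]

```text
time: 10.75
position: [0.5221, -0.1403, 0.1318]
tool_rot: [-0.553, 0.656, -0.394, 0.33]
ft_force: [-1.0, -0.6, -0.1]
grip_width: 0.0005
```

```bash
python3 -c "
from h import *
st();ld()"
```

```text
t 10.75 p [ 0.5221 -0.1403  0.1318] q [-0.73  0.95  2.44  2.64  1.29 -1.71] toolz [ 0.868 -0.152 -0.473] toolx [-0.171 -0.985  0.002] tip [ 0.5412 -0.1437  0.1214] F [-1.  -0.6 -0.1] M [0.12 0.7  0.01] w 0.001
lat -136.3 depth 9.1 z 131.8 F lat,dep,z -0.8 -0.9 -0.1
```

Emit:
carry_out:
  steps:
    - [[-5, 1, 0], 0, 1]
    - [[-5, 1, 0], 0, 1]
    - [[-5, 1, 0], 0, 1]
    - [[-5, 1, 0], 0, 1]

```text
time: 11.15
position: [0.4872, -0.1815, 0.1332]
tool_rot: [-0.574, 0.662, -0.357, 0.324]
ft_force: [0.3, 1.2, -0.1]
grip_width: 0.0003
```

```bash
python3 -c "
from h import *
st();ld()"
```

```text
t 11.15 p [ 0.4872 -0.1815  0.1332] q [-0.94  0.88  2.44  2.39  1.13 -1.69] toolz [ 0.839 -0.101 -0.535] toolx [-0.132 -0.991 -0.02 ] tip [ 0.5056 -0.1837  0.1215] F [ 0.3  1.2 -0.1] M [0.   0.65 0.01] w 0.0
lat -183.8 depth -16.7 z 133.2 F lat,dep,z 1.2 0.0 -0.1
```

Emit:
carry_out:
  steps:
    - [[-4, 3, 0], -1, 1]
    - [[-4, 3, 0], -1, 1]
    - [[-4, 3, 0], -1, 1]
    - [[-4, 3, 0], -1, 1]
    - [[-4, 3, 0], -1, 1]

```text
time: 11.65
position: [0.4803, -0.1416, 0.1645]
tool_rot: [-0.563, 0.707, -0.317, 0.287]
ft_force: [1.3, 0.8, 0.5]
grip_width: 0.0004
```

```bash
python3 -c "
from h import *
st();ld()"
```

```text
t 11.65 p [ 0.4803 -0.1416  0.1645] q [-0.78  0.65  2.44  2.5   0.85 -1.47] toolz [ 0.763 -0.126 -0.634] toolx [-0.202 -0.978 -0.049] tip [ 0.4971 -0.1444  0.1506] F [1.3 0.8 0.5] M [ 0.03  0.63 -0.02] w 0.0
lat -146.1 depth -31.5 z 164.5 F lat,dep,z 1.0 1.1 0.5
```

Emit:
carry_out:
  steps:
    - [[0.2, 0, -1.3], 0, 1]
    - [[0.3, 0, -1.3], 0, 1]
    - [[0.3, 0, -1.2], 0, 1]
    - [[0, 0, 0], 0, 1]

```text
time: 12.05
position: [0.4907, -0.1439, 0.1312]
tool_rot: [-0.562, 0.705, -0.323, 0.288]
ft_force: [0.1, 0.1, -0.5]
grip_width: 0.0005
```

```bash
python3 -c "
from h import *
st();ld()"
```

```text
t 12.05 p [ 0.4907 -0.1439  0.1312] q [-0.76  0.79  2.44  2.58  0.96 -1.57] toolz [ 0.769 -0.132 -0.625] toolx [-0.202 -0.979 -0.042] tip [ 0.5076 -0.1468  0.1175] F [ 0.1  0.1 -0.5] M [ 0.05  0.61 -0.  ] w 0.001
lat -146.2 depth -20.9 z 131.2 F lat,dep,z 0.1 0.1 -0.5
```

Emit:
carry_out:
  steps:
    - [[0.7, -0.1, -0.1], 0, 1]
    - [[0.7, -0.1, -0.1], 0, 1]
    - [[0.7, -0.1, 0], 0, 1]
    - [[0.2, 1, 0], 0, 1]
    - [[0.2, 1, 0], 0, 1]
    - [[0.2, 1, 0], 0, 1]

```text
time: 12.65
position: [0.5208, -0.1204, 0.1318]
tool_rot: [-0.559, 0.706, -0.327, 0.287]
ft_force: [-3.0, -2.5, -2.4]
grip_width: 0.0006
```

```bash
python3 -c "
from h import *
st();ld()"
```

```text
t 12.65 p [ 0.5208 -0.1204  0.1318] q [-0.62  0.76  2.38  2.7   0.9  -1.52] toolz [ 0.771 -0.139 -0.621] toolx [-0.209 -0.977 -0.04 ] tip [ 0.5378 -0.1235  0.1181] F [-3.  -2.5 -2.4] M [-0.08  1.12 -0.27] w 0.001
lat -117.1 depth 3.8 z 131.8 F lat,dep,z -3.0 -2.4 -2.4
```

Emit:
carry_out:
  steps:
    - [[0, 0, 0], 0, 1]
    - [[0, 0, -0.2], 0, 1]
    - [[0, 0, -0.2], 0, 1]
    - [[0, 0, 0], 0, 1]

```text
time: 13.05
position: [0.5224, -0.1197, 0.1293]
tool_rot: [-0.56, 0.704, -0.328, 0.289]
ft_force: [0.3, 0.1, -0.6]
grip_width: 0.0003
```

```bash
python3 -c "
from h import *
ld()"
```

```text
lat -116.1 depth 5.1 z 129.3 F lat,dep,z 0.2 0.2 -0.6
```

Emit:
carry_out:
  steps:
    - [[0, 0.6, -0.1], 0, 1]
    - [[0.1, 0.6, 0], 0, 1]
    - [[0.1, 0.6, 0], 0, 1]
    - [[0.1, 0.6, 0], 0, 1]

```text
time: 13.45
position: [0.5258, -0.0962, 0.1283]
tool_rot: [-0.559, 0.705, -0.329, 0.288]
ft_force: [0.2, -0.7, -0.6]
grip_width: 0.0
```

```bash
python3 -c "
from h import *
ld()"
```

```text
lat -92.4 depth 3.7 z 128.3 F lat,dep,z -0.6 0.3 -0.6
```

Emit:
carry_out:
  steps:
    - [[0.1, 0.6, 0], 0, 1]
    - [[0.1, 0.6, 0], 0, 1]
    - [[0.1, 0.6, 0], 0, 1]
    - [[0.1, 0.6, 0], 0, 1]

```text
time: 13.85
position: [0.5301, -0.0691, 0.1283]
tool_rot: [-0.559, 0.704, -0.329, 0.289]
ft_force: [-0.4, 0.1, -0.1]
grip_width: 0.0006
```

```bash
python3 -c "
from h import *
ld()"
```

```text
lat -65.0 depth 2.4 z 128.3 F lat,dep,z -0.0 -0.4 -0.1
```

Emit:
carry_out:
  steps:
    - [[0.1, 0.6, 0], 0, 1]
    - [[0.1, 0.6, 0], 0, 1]
    - [[0.1, 0.6, 0], 0, 1]
    - [[0.1, 0.6, 0], 0, 1]

```text
time: 14.25
position: [0.5344, -0.0426, 0.1284]
tool_rot: [-0.559, 0.704, -0.328, 0.289]
ft_force: [0.2, -0.1, 0.2]
grip_width: 0.0004
```

```bash
python3 -c "
from h import *
ld()"
```

```text
lat -38.2 depth 1.2 z 128.4 F lat,dep,z -0.1 0.2 0.2
```

Emit:
carry_out:
  steps:
    - [[0.2, 0.6, 0], 0, 1]
    - [[0.2, 0.6, 0], 0, 1]
    - [[0.1, 0.6, 0], 0, 1]
    - [[0.1, 0.6, 0], 0, 1]

```text
time: 14.65
position: [0.5374, -0.019, 0.1273]
tool_rot: [-0.556, 0.709, -0.327, 0.285]
ft_force: [-2.0, -3.4, 2.5]
grip_width: 0.0008
```

```bash
python3 -c "
from h import *
ld()"
```

```text
lat -14.4 depth -0.7 z 127.3 F lat,dep,z -3.7 -1.3 2.5
```

Emit:
carry_out:
  steps:
    - [[0.2, 0.5, 0], 0, 1]
    - [[0.2, 0.5, 0], 0, 1]
    - [[0.2, 0.5, 0], 0, 1]

```text
time: 14.95
position: [0.5404, -0.0075, 0.1262]
tool_rot: [-0.549, 0.716, -0.327, 0.28]
ft_force: [-6.4, -12.4, -3.0]
grip_width: 0.0004
```

```bash
python3 -c "
from h import *
st();ld()"
```

```text
t 14.95 p [ 0.5404 -0.0075  0.1262] q [-0.23  0.76  2.34  3.12  0.85 -1.52] toolz [ 0.761 -0.162 -0.629] toolx [-0.24  -0.97  -0.041] tip [ 0.5571 -0.0111  0.1123] F [ -6.4 -12.4  -3. ] M [-1.09  1.6  -1.84] w 0.0
lat -2.6 depth -0.1 z 126.2 F lat,dep,z -13.5 -3.7 -3.0
```

Emit:
carry_out:
  steps:
    - [[0, 0, 0], 0, 1]

```text
time: 15.05
position: [0.5392, -0.0085, 0.1254]
tool_rot: [-0.547, 0.719, -0.327, 0.278]
ft_force: [-4.1, -6.0, -0.3]
grip_width: 0.0006
```

```bash
python3 -c "
from h import *
ld()"
```

```text
lat -3.8 depth -1.0 z 125.4 F lat,dep,z -6.7 -2.7 -0.3
```

Emit:
carry_out:
  steps:
    - [[-0.1, -0.3, 0], 0, 1]
    - [[0, 0, 0], 0, 1]

```text
time: 15.25
position: [0.5372, -0.013, 0.1248]
tool_rot: [-0.545, 0.721, -0.327, 0.276]
ft_force: [-2.5, -3.5, 1.4]
grip_width: 0.0007
```

```bash
python3 -c "
from h import *
st();ld()"
```

```text
t 15.25 p [ 0.5372 -0.013   0.1248] q [-0.24  0.76  2.34  3.12  0.85 -1.52] toolz [ 0.754 -0.171 -0.634] toolx [-0.254 -0.966 -0.042] tip [ 0.5538 -0.0168  0.1109] F [-2.5 -3.5  1.4] M [-0.39  0.68 -0.63] w 0.001
lat -8.7 depth -2.1 z 124.8 F lat,dep,z -3.9 -1.7 1.4
```

Emit:
carry_out:
  steps:
    - [[0.2, 0.1, 0.3], 0, 1]
    - [[0.2, 0.1, 0.3], 0, 1]
    - [[0.1, 0.1, 0.3], 0, 1]
    - [[0.1, 0.1, 0.3], 0, 1]

```text
time: 15.65
position: [0.5369, -0.0113, 0.1308]
tool_rot: [-0.541, 0.73, -0.32, 0.267]
ft_force: [-3.4, -5.8, -3.7]
grip_width: 0.0003
```

```bash
python3 -c "
from h import *
st();ld()"
```

```text
t 15.65 p [ 0.5369 -0.0113  0.1308] q [-0.22  0.72  2.33  3.16  0.76 -1.52] toolz [ 0.736 -0.179 -0.653] toolx [-0.272 -0.961 -0.043] tip [ 0.5531 -0.0152  0.1164] F [-3.4 -5.8 -3.7] M [-0.45  1.23 -0.81] w 0.0
lat -7.0 depth -2.7 z 130.8 F lat,dep,z -6.4 -2.2 -3.7
```

Emit:
carry_out:
  steps:
    - [[0.1, 0.1, 0.4], 0, 1]
    - [[0.1, 0.1, 0.4], 0, 1]
    - [[0.1, 0.1, 0.4], 0, 1]

```text
time: 15.95
position: [0.5367, -0.0105, 0.1391]
tool_rot: [-0.538, 0.737, -0.316, 0.261]
ft_force: [-1.9, -5.5, -3.4]
grip_width: 0.0002
```

```bash
python3 -c "
from h import *
st();ld()"
```

```text
t 15.95 p [ 0.5367 -0.0105  0.1391] q [-0.21  0.68  2.31  3.19  0.7  -1.52] toolz [ 0.725 -0.185 -0.664] toolx [-0.285 -0.957 -0.044] tip [ 0.5526 -0.0146  0.1245] F [-1.9 -5.5 -3.4] M [-0.48  1.28 -0.9 ] w 0.0
lat -6.3 depth -3.1 z 139.1 F lat,dep,z -5.7 -0.8 -3.4
```

Emit:
carry_out:
  steps:
    - [[0.1, 0.1, 0.3], 0.3, 1]
    - [[0.1, 0.1, 0.3], 0.3, 1]
    - [[0.1, 0.1, 0.3], 0.3, 1]

```text
time: 16.25
position: [0.5368, -0.0097, 0.1451]
tool_rot: [-0.54, 0.738, -0.311, 0.258]
ft_force: [-1.9, -6.0, -4.0]
grip_width: 0.0002
```

```bash
python3 -c "
from h import *
st();ld()"
```

```text
t 16.25 p [ 0.5368 -0.0097  0.1451] q [-0.21  0.65  2.3   3.18  0.64 -1.52] toolz [ 0.717 -0.18  -0.673] toolx [-0.284 -0.958 -0.046] tip [ 0.5526 -0.0136  0.1303] F [-1.9 -6.  -4. ] M [-0.54  1.26 -0.98] w 0.0
lat -5.4 depth -3.1 z 145.1 F lat,dep,z -6.2 -0.7 -4.0
```

Emit:
carry_out:
  steps:
    - [[0.1, 0.1, 0.5], 0.3, 1]
    - [[0.1, 0.1, 0.5], 0.3, 1]
    - [[0.1, 0.1, 0.5], 0.3, 1]
    - [[0.1, 0.1, 0.5], 0.3, 1]
    - [[0.1, 0.1, 0.5], 0.3, 1]

```text
time: 16.75
position: [0.5374, -0.0086, 0.1649]
tool_rot: [-0.543, 0.741, -0.301, 0.255]
ft_force: [-2.1, -7.0, -4.0]
grip_width: 0.0006
```

```bash
python3 -c "
from h import *
st();ld()"
```

```text
t 16.75 p [ 0.5374 -0.0086  0.1649] q [-0.22  0.57  2.28  3.17  0.52 -1.51] toolz [ 0.705 -0.17  -0.689] toolx [-0.281 -0.958 -0.05 ] tip [ 0.5529 -0.0123  0.1498] F [-2.1 -7.  -4. ] M [-0.71  1.2  -1.06] w 0.001
lat -4.3 depth -2.8 z 164.9 F lat,dep,z -7.3 -0.6 -4.0
```

Emit:
carry_out:
  steps:
    - [[0.15, 0.1, 0.6], 0.5, 1]
    - [[0.15, 0.1, 0.6], 0.5, 1]
    - [[0.15, 0, 0.6], 1, 1]
    - [[0.15, 0, 0.6], 1, 1]
    - [[0.15, 0, 0.6], 1, 1]
    - [[0.2, 0, 0.6], 1, 1]

```text
time: 17.35
position: [0.5401, -0.0103, 0.1942]
tool_rot: [-0.57, 0.728, -0.28, 0.258]
ft_force: [-0.8, -7.4, -4.6]
grip_width: 0.0006
```

```bash
python3 -c "
from h import *
st();ld()"
```

```text
t 17.35 p [ 0.5401 -0.0103  0.1942] q [-0.26  0.47  2.24  2.94  0.35 -1.37] toolz [ 0.695 -0.115 -0.71 ] toolx [-0.218 -0.974 -0.056] tip [ 0.5554 -0.0128  0.1786] F [-0.8 -7.4 -4.6] M [-0.76  1.29 -0.99] w 0.001
lat -5.4 depth 0.2 z 194.2 F lat,dep,z -7.4 0.7 -4.6
```

Emit:
carry_out:
  steps:
    - [[0.1, -0.3, 0.5], 2, 1]
    - [[0.1, -0.3, 0.5], 2, 1]
    - [[0.15, -0.3, 0.6], 2, 1]
    - [[0.15, -0.2, 0.6], 2, 1]
    - [[0.2, -0.2, 0.6], 2, 1]
    - [[0.2, -0.1, 0.6], 2, 1]

```text
time: 17.95
position: [0.5427, -0.0262, 0.2226]
tool_rot: [-0.647, 0.668, -0.245, 0.275]
ft_force: [-0.1, 1.1, -3.2]
grip_width: 0.0004
```

```bash
python3 -c "
from h import *
st();ld()"
```

```text
t 17.95 p [ 0.5427 -0.0262  0.2226] q [-0.42  0.38  2.19  1.95  0.33 -0.67] toolz [ 0.684  0.029 -0.729] toolx [-0.013 -0.999 -0.051] tip [ 0.5577 -0.0256  0.2066] F [-0.1  1.1 -3.2] M [0.06 0.99 0.15] w 0.0
lat -20.4 depth 6.0 z 222.6 F lat,dep,z 1.1 -0.3 -3.2
```

Emit:
carry_out:
  steps:
    - [[0.35, 0, 0.7], 1, 1]
    - [[0.35, 0, 0.7], 1, 1]
    - [[0.4, 0, 0.7], 1, 1]
    - [[0.4, 0, 0.7], 1, 1]
    - [[0.4, 0, 0.7], 0, 1]
    - [[0.4, 0, 0.7], 0, 1]

```text
time: 18.55
position: [0.5517, -0.0284, 0.2549]
tool_rot: [0.673, -0.651, 0.229, -0.266]
ft_force: [-5.8, -4.5, -2.6]
grip_width: 0.0005
```

```bash
python3 -c "
from h import *
st();ld()"
```

```text
t 18.55 p [ 0.5517 -0.0284  0.2549] q [-0.43  0.3   2.11  1.32  0.34 -0.09] toolz [ 0.654  0.059 -0.754] toolx [ 0.047 -0.998 -0.038] tip [ 0.5661 -0.0271  0.2383] F [-5.8 -4.5 -2.6] M [-0.5   1.36 -0.41] w 0.001
lat -20.7 depth 15.3 z 254.9 F lat,dep,z -5.6 -4.7 -2.6
```

Emit:
carry_out:
  steps:
    - [[0.3, -0.1, 0.7], 0, 1]
    - [[0.3, -0.1, 0.7], 0, 1]
    - [[0.3, -0.1, 0.7], 0, 1]

```text
time: 18.85
position: [0.5577, -0.0306, 0.2732]
tool_rot: [0.675, -0.652, 0.227, -0.262]
ft_force: [-0.3, -1.6, -4.5]
grip_width: 0.0008
```

```bash
python3 - <<'E'
from h import *
st();ld()
t=cams.camera('top');s=cams.camera('scene')
a=t['pixels'][70:230,170:330,::-1]; b=s['pixels'][100:260,130:330,::-1]
a=cv2.resize(a,(400,400),interpolation=cv2.INTER_CUBIC);b=cv2.resize(b,(400,320),interpolation=cv2.INTER_CUBIC)
o=np.zeros((400,800,3),np.uint8);o[:,:400]=a;o[:320,400:]=b
cv2.imwrite('pics/crop3.png',o)
E
```

```text
t 18.85 p [ 0.5577 -0.0306  0.2732] q [-0.42  0.27  2.06  1.11  0.36  0.14] toolz [ 0.648  0.058 -0.76 ] toolx [ 0.048 -0.998 -0.035] tip [ 0.572  -0.0293  0.2565] F [-0.3 -1.6 -4.5] M [-0.31  0.98 -0.2 ] w 0.001
lat -21.6 depth 21.6 z 273.2 F lat,dep,z -1.6 0.0 -4.5
```

View pics/crop3.png

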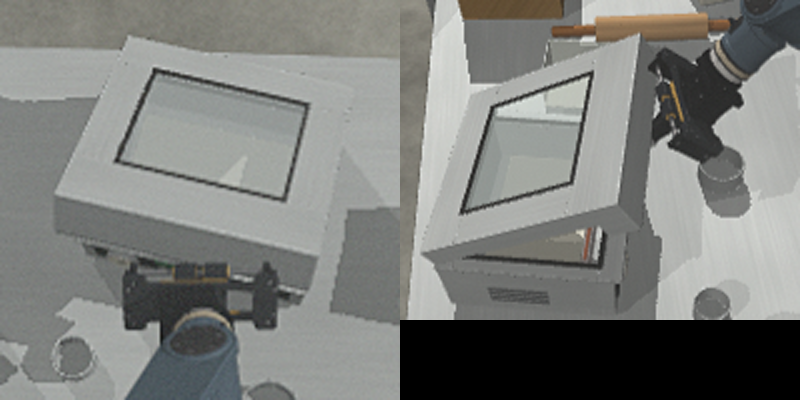

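Emit:
carry_out:
  steps:
    - [[0.35, 0, 0.7], 0, 1]
    - [[0.35, 0, 0.7], 0, 1]
    - [[0.35, 0, 0.7], 0, 1]
    - [[0.4, 0, 0.7], 0, 1]

```text
time: 19.35
position: [0.5687, -0.0314, 0.2974]
tool_rot: [0.676, -0.652, 0.226, -0.257]
ft_force: [-3.7, -4.8, -2.1]
grip_width: 0.0005
```

```bash
python3 -c "
from h import *
st();ld()"
```

```text
t 19.35 p [ 0.5687 -0.0314  0.2974] q [-0.41  0.23  2.    0.88  0.4   0.39] toolz [ 0.642  0.053 -0.765] toolx [ 0.046 -0.998 -0.03 ] tip [ 0.5828 -0.0302  0.2805] F [-3.7 -4.8 -2.1] M [-0.63  1.26 -0.53] w 0.001
lat -20.2 depth 32.5 z 297.4 F lat,dep,z -5.4 -2.7 -2.1
```

Emit:
carry_out:
  steps:
    - [[0.35, -0.3, 0.7], 0, 1]
    - [[0.35, -0.3, 0.7], 0, 1]
    - [[0.35, -0.2, 0.7], 0, 1]
    - [[0.4, -0.2, 0.7], 0, 1]
    - [[0.4, -0.2, 0.7], 0, 1]

```text
time: 19.85
position: [0.5813, -0.0381, 0.325]
tool_rot: [0.681, -0.652, 0.216, -0.255]
ft_force: [0.4, -1.5, -4.3]
grip_width: 0.0005
```

```bash
python3 -c "
from h import *
st();ld()"
```

```text
t 19.85 p [ 0.5813 -0.0381  0.325 ] q [-0.41  0.21  1.92  0.7   0.5   0.57] toolz [ 0.626  0.065 -0.777] toolx [ 0.057 -0.998 -0.037] tip [ 0.595  -0.0367  0.3079] F [ 0.4 -1.5 -4.3] M [-0.25  0.96 -0.18] w 0.0
lat -24.2 depth 46.2 z 325.0 F lat,dep,z -1.4 0.7 -4.3
```

Emit:
carry_out:
  steps:
    - [[0.45, -0.1, 0.7], 0, 1]
    - [[0.45, -0.1, 0.7], 0, 1]
    - [[0.45, -0.1, 0.6], 0, 1]

```text
time: 20.15
position: [0.5915, -0.0397, 0.3405]
tool_rot: [0.684, -0.651, 0.212, -0.252]
ft_force: [-3.4, -3.9, -1.2]
grip_width: 0.0007
```

```bash
python3 - <<'E'
from h import *
st();ld()
E
```

```text
t 20.15 p [ 0.5915 -0.0397  0.3405] q [-0.41  0.2   1.87  0.62  0.56  0.66] toolz [ 0.617  0.068 -0.784] toolx [ 0.062 -0.997 -0.038] tip [ 0.605  -0.0382  0.3233] F [-3.4 -3.9 -1.2] M [-0.55  1.2  -0.37] w 0.001
lat -23.7 depth 56.5 z 340.5 F lat,dep,z -4.5 -2.5 -1.2
```

Emit:
carry_out:
  steps:
    - [[0, 0, -0.5], 0, 1]
    - [[0, 0, -0.5], 0, 1]
    - [[-0.5, 0, -1], 0, 1]
    - [[-1, 0, -1], 0, 1]
    - [[-2, 0, -0.5], 0, 1]
    - [[-3, 0, 0], 0, 1]
    - [[-3, 0, 0], 0, 1]
    - [[-3, 0, 0], 0, 1]
    - [[0, 0, 0], 0, 1]
    - [[0, 0, 0], 0, 1]

```text
time: 21.15
position: [0.4664, -0.0366, 0.3055]
tool_rot: [0.683, -0.649, 0.214, -0.257]
ft_force: [0.3, -0.5, 0.9]
grip_width: 0.0005
```

```bash
python3 - <<'E'
from h import *
st();ld()
t=cams.camera('top');s=cams.camera('scene')
o=np.zeros((300,800,3),np.uint8)
for i,c in enumerate((t,s)): o[:,400*i:400*i+400]=cv2.resize(c['pixels'][:,:,::-1],(400,300),interpolation=cv2.INTER_AREA)
a=cv2.resize(t['pixels'][70:230,170:330,::-1],(400,300)); b=cv2.resize(s['pixels'][100:260,130:330,::-1],(400,300))
cv2.imwrite('pics/fin.png',np.vstack([o,np.hstack([a,b])]))
E
```

```text
t 21.15 p [ 0.4664 -0.0366  0.3055] q [-0.58  0.07  2.18  0.94  0.53  0.19] toolz [ 0.626  0.073 -0.776] toolx [ 0.065 -0.997 -0.041] tip [ 0.4802 -0.0349  0.2884] F [ 0.3 -0.5  0.9] M [-0.12  0.51  0.01] w 0.0
lat -46.1 depth -66.6 z 305.5 F lat,dep,z -0.4 0.4 0.9
```

View pics/fin.png

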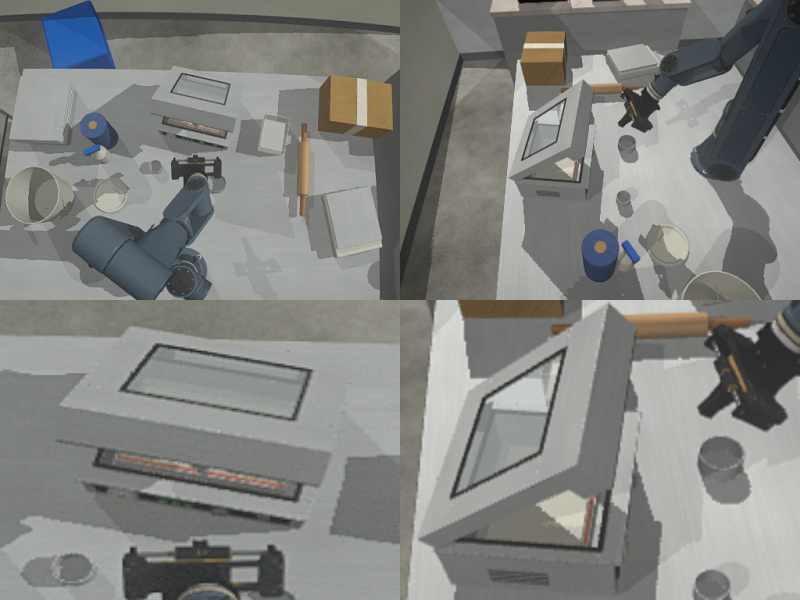

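```bash
python3 - <<'E'
from h import *
t=cams.camera('top');s=cams.camera('scene')
e1,d1=ray(t,303.2,154.3);e2,d2=ray(s,234,102.7)
k=np.linalg.lstsq(np.c_[d1,-d2],e2-e1,rcond=None)[0]
a,b=e1+k[0]*d1,e2+k[1]*d2;P=(a+b)/2;print(P.round(3),'gap',np.linalg.norm(a-b).round(4))
ex=np.array([.979,-.204]);H=np.array([.541,-.005])+.341*ex
d=(P[:2]-H)@ex; h=P[2]-.15   # corner parked: d0=-.341+.002, h0=.070
ang=lambda d,h:np.arctan2(h,-d)
print('theta',ang(d,h)-ang(-.339,.068)+.085, 'radius',np.hypot(d,h))
E
```

```text
[ 0.608 -0.195  0.393] gap 0.0034
theta 0.6845490199496864 radius 0.33934501851662635
```

```bash
python3 -c "
from h import *
ld();print(robot.hand_in())"
```

```text
lat -46.1 depth -65.7 z 305.5 F lat,dep,z 0.4 0.2 0.2
the job is handed in; nothing more can be done
None
```

The lid was lifted past its catch and stands open at about 0.68 rad (39°). The arm is clear of it, and I have handed the job in. There was no verdict, so what follows is from my own readings.

- **Tilting the tool:** the moves only shift the tool and turn it about the vertical. I commanded poses just out of reach, which made the arm lean the tool forward, to about 29–40° below level. It could then reach under the edge with the fingers closed.
- **Finding the catch:** I felt along from the right. The tab was first felt with the tool about 14 mm right of mid. From where the hard stop came, I estimate first contact about 33 mm right of mid. I held the tab just short of that stop.
- **Forces:** the highest reading was about 14 N, when I briefly touched the hard stop. Lifting took 3–5 N. Forces were read only at the end of each call, so a short peak in between would not show.
- **Last checks:**
  - The lid angle comes from one corner seen in both cameras. The two rays missed each other by 3 mm, and the corner came out 339 mm from the hinge against about 346 expected.
  - The wrist force was about zero at the end.
  - In the last picture nothing looks moved or tipped, but I did not measure the bystanders again.
- **Not checked:** I did not measure the lid's stillness separately. The pictures taken after I let go show it standing.

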